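# Snap the lid rim of the lunch-box stack shut, tab side last

## Robot

A 7-joint arm with a two-finger parallel gripper is mounted at the origin on the work surface. World frame = base frame: x ahead of the robot, y to its left, z up, the work surface at z = 0. Lengths are in m, angles in rad, forces in N, time in s.
With the tool pointing down it reaches from about 0.4 to 0.85 m from the base axis. Payload 4.5 kg.
Tool frame: the origin (TCP) lies on the centre line of the jaws, within the pads' length; the fingertips stand 8 mm ahead of it and the grasp point (between the pads) lies 11 mm behind it; z points along the fingers, x is the direction in which the jaws open and shut, and the axes are right-handed (so a half turn about z gives the same grasp; the last joint's range is limited). The gripper opens to 88 mm and grips with 3 to 60 N. Pads are 18 mm wide; open, the fingers measure 123 mm over their backs; the gripper's body (75 mm by 187 mm) begins 45 mm behind the grasp point.
Start: joints at [1.275, 0.689, -0.195, 1.565, 0.157, 0.902, -0.215], TCP at [0.202, -0.591, 0.247] pointing down, gripper open.
Joint ranges: [-3.01, 3.01], [-0.46, 2.08], [-1.47, 1.51], [0.13, 2.56], [-1, 4.14], [0.04, 2.09], [-2.66, 2.66]. Speed limits (rad/s): [2.57, 2.57, 3.14, 3.14, 3.14, 3.14, 3.14].

## Interface

Orientations are given as a unit quaternion [x, y, z, w].
In Python, from plant import r gives the robot as it stands.
- The arm moves only by the shell command python3 -m pendant 'ROWS' [FORCE]. ROWS is JSON, a list of rows, each a list of 3 entries, a list of its own where there are three numbers: the turn, a rotation vector about the tool's x, y, z in rad, then the shift along the tool's x, y, z in m, then the opening, from 0 (shut) to 1 (fully open). In form: [[[wx, wy, wz], [tx, ty, tz], claw], ...]. A call has 1 to 10 rows; each row is the pose to reach, as a shift and turn from the pose commanded when the call began, along the tool's axes at that moment; what a row does not reach only later rows make up. A row lasts 1/10 s, in which the tool goes at most 50 mm and 8.59 degrees, less where a joint would pass 70% of its speed; a pose out of reach is approached as far as the arm can. A call with a gripper value outside its range is refused whole. The fingers move at their own pace and stop on an object; FORCE is the grip in N (left out, the last holds). Time passes only in rows, so rows that repeat a pose let the fingers close. It gives the time, the measured TCP pose, the force and the opening at its end, in the units of the state.
- r.get_state(): the state, without advancing time (a new reading comes with each control period).
- r.snapshot(name): name is "side" or "top" or "wrist"; returns a dict with "image" (420x560x3 uint8, red, green, blue), "mtx" (3x3 intrinsics, pixels), "R" (3x3) and "t" (3): a world point X has camera coordinates R X + t; the wrist camera has in their place "T_tool_cam" (4x4, takes a point from camera to tool coordinates, whose origin is the TCP and whose axes are the tool frame's). Camera axes: x right, y down, z forward; pixel columns grow to the right and rows downward; lengths in m; the calibration is good to about 2 mm. A picture is of the moment at which its call begins: read the wrist's pose just before it. There is no depth.
- r.finish_job(): hands the job in, once; it reports no verdict.
The state is a dict: "clock": time; "q": joint angles; "qd": joint speeds; "joint_torque": joint torques, N m; "tool_pos": TCP position; "eef_rot": TCP orientation; "contact_force": force on the tool from outside, world axes, zero at the start; "moment": the same for the moment, N m; "opening": opening from 0.0 (shut) to 1.0 (fully open).
Only numpy, scipy, OpenCV 4.12 (cv2) and the standard library are available. Lean on these libraries where they do the work, as an engineer would, in place of code of your own. Each camera call takes 0.05 s, during which the arm holds its last target. There are 200 camera calls.

## Task

The white lid on the two-tier stack of yellow food boxes is only resting in place: with the fingertips, press down all round its rim until all four sections have clicked fully shut, doing the side with the pull tab last, so that the air can escape there. Only press: do not lift or tip the stack or push it away from its place, and leave the other box, the moka pot, the carafe and the saucer where they are. Finish clear of everything.

Things in the scene. Friction and masses are not known exactly. Their poses are not given: they have to be found in the camera images.
- lid_centre (a point): Centre of the recessed middle of the lid on the two-tier yellow food-box stack; the point is on the recess surface, 118 mm above the stack's underside. x runs along the lid's long side towards the side that carries the pull tab, z up. The stack is loose, about 1 kg in all, body 140 x 100 mm in plan (x by y), standing on the counter; the white lid is 150 x 110 mm over its rim. The rim is made of four separate white sections, all standing up (open) at the start.
- rim_tab_top (a point): Centre of the flat top face of a rim section: short side at +x of the lid, the one with the pull tab: a 34 mm wide, 13 mm long lip that sticks out from its outer edge, its top 4 mm below the section's top. The top face is 22 x 110 mm (x by y), axes as lid_centre; it is 132 mm above the counter while open, 124 mm when snapped shut, and the section's top then still stands 6 mm proud of the lid's recessed middle. The point moves with the section.
- rim_tab (a joint): How far that section is pressed down, m: 0 standing open, 0.008 snapped shut against its rigid stop. A snap: it takes about 5 N to start it down, the resistance fades to nothing at half travel (4 mm), beyond which the section pulls itself shut and stays; released earlier it springs back open.
- rim_back_top (a point): Centre of the flat top face of a rim section: short side at -x of the lid, without a tab, opposite the tab. The top face is 22 x 110 mm (x by y), axes as lid_centre; it is 132 mm above the counter while open, 124 mm when snapped shut, and the section's top then still stands 6 mm proud of the lid's recessed middle. The point moves with the section.
- rim_back (a joint): How far that section is pressed down, m: 0 standing open, 0.008 snapped shut against its rigid stop. A snap: it takes about 5 N to start it down, the resistance fades to nothing at half travel (4 mm), beyond which the section pulls itself shut and stays; released earlier it springs back open.
- rim_left_top (a point): Centre of the flat top face of a rim section: long side at +y of the lid. The top face is 102 x 22 mm (x by y), axes as lid_centre; it is 132 mm above the counter while open, 124 mm when snapped shut, and the section's top then still stands 6 mm proud of the lid's recessed middle. The point moves with the section.
- rim_left (a joint): How far that section is pressed down, m: 0 standing open, 0.008 snapped shut against its rigid stop. A snap: it takes about 5 N to start it down, the resistance fades to nothing at half travel (4 mm), beyond which the section pulls itself shut and stays; released earlier it springs back open.
- rim_right_top (a point): Centre of the flat top face of a rim section: long side at -y of the lid. The top face is 102 x 22 mm (x by y), axes as lid_centre; it is 132 mm above the counter while open, 124 mm when snapped shut, and the section's top then still stands 6 mm proud of the lid's recessed middle. The point moves with the section.
- rim_right (a joint): How far that section is pressed down, m: 0 standing open, 0.008 snapped shut against its rigid stop. A snap: it takes about 5 N to start it down, the resistance fades to nothing at half travel (4 mm), beyond which the section pulls itself shut and stays; released earlier it springs back open.
- shut_box: Lower single-tier yellow box, 118 x 108 x 72 mm, its white lid already shut, loose, to be left alone. Origin at the centre of its underside.
- moka: Stainless steel moka pot, 164 mm tall, 90 mm across, black handle reaching 76 mm out along its +y, loose, to be left alone. Origin at the centre of its underside.
- carafe: Small glass carafe, 120 mm tall, 80 mm across, loose, to be left alone. Origin at the centre of its underside.
- saucer: Blue ceramic saucer, 120 mm across, 16 mm tall, loose, to be left alone. Origin at the centre of its underside.
- stack: The loose two-tier yellow stack with its lid. Origin at the centre of its underside, axes as lid_centre.

How it is judged:
By the outcome, as a careful person would: the job done as asked, in the order asked, and still so for the second after the job is handed in, with the robot touching nothing.
It also fails if it takes over 51 s, if anything falls off the work surface, if the arm or the gripper's body presses on something with over 40 N, if the wrist force passes 120 N, or if a joint passes its speed limit or range.

## Working session

There is one attempt and no reset: what is moved stays moved. The work goes in short steps, Python scripts to look and compute and a shell command to move; the robot and the scene stay as the last step left them, time stands still between calls to the robot, and variables do not carry over. Pictures are saved under pics/ and viewed, about 8 in all and at most 12, crops included, and the job is handed in when it is done.

```bash
mkdir -p pics; ls; python3 - <<'E'
from plant import r
import cv2
s=r.get_state();print(s)
for n in("top","side"):
    d=r.snapshot(n);cv2.imwrite(f"pics/{n}0.png",d["image"][:,:,::-1]);print(n,d["mtx"],d["R"],d["t"])
E
```

```text
pics
{'clock': 0.0, 'q': array([ 1.27477831,  0.68996607, -0.19452633,  1.56634414,  0.15732545,
        0.90246673, -0.21511651]), 'qd': array([-0.00234975,  0.00022296, -0.00032834, -0.00085052, -0.00094462,
        0.00038823,  0.00016131]), 'joint_torque': array([-3.05351068e-04, -5.27564728e+01, -1.26687918e+00, -1.53429687e+01,
       -5.26564848e-02,  6.61678831e-03,  1.68708639e-04]), 'tool_pos': array([ 0.20217888, -0.59075396,  0.24592147]), 'eef_rot': array([ 8.13620915e-01, -5.81395051e-01, -7.66202295e-04, -4.61889834e-04]), 'contact_force': array([-0.8331065 , -0.48644947,  1.14114739]), 'moment': array([-0.0069765 , -0.01945495, -0.05055952]), 'opening': 0.9989360133144389}
top [[499.98077704   0.         276.26598168]
 [  0.         499.98077704 210.19981493]
 [  0.           0.           1.        ]] [[ 0.02852047 -0.99944831  0.01701907]
 [-0.99755219 -0.02954558 -0.06337732]
 [ 0.0638452  -0.01516986 -0.99784451]] [-0.02592171  0.61037245  1.2816165 ]
side [[421.04841536   0.         277.844398  ]
 [  0.         421.04841536 205.17155358]
 [  0.           0.           1.        ]] [[-0.90687094 -0.42126207 -0.01110701]
 [-0.23867808  0.53517859 -0.81031886]
 [ 0.34730084 -0.73220362 -0.58588393]] [0.56837148 0.24052378 0.86038334]
```

View pics/top0.png

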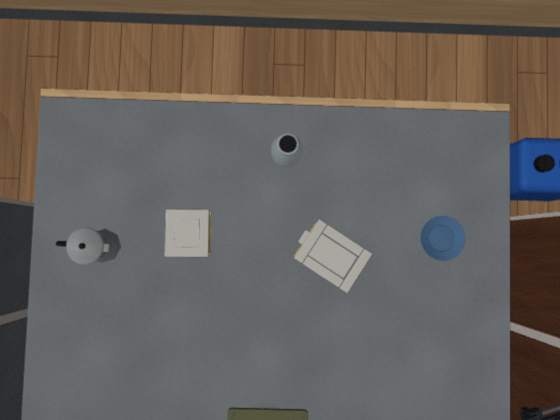

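View pics/side0.png

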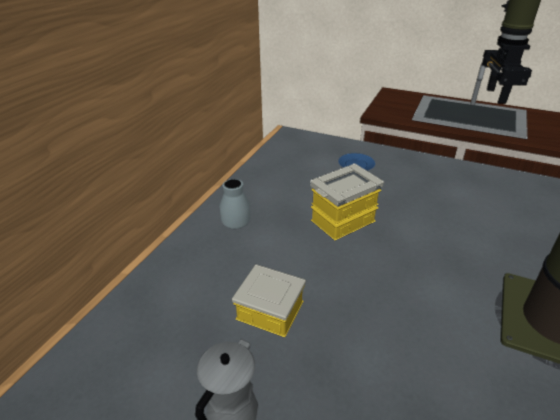

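The stack is at about (333,256) in the top view with its tab at the upper left, near (304,237). The shut box, moka, carafe and saucer are well away from it. Next I'll enlarge the crop to read the corners.

```bash
python3 - <<'E'
import cv2
a=cv2.imread("pics/top0.png")[206:306,280:390]
cv2.imwrite("pics/crop0.png",cv2.resize(a,None,fx=6,fy=6,interpolation=cv2.INTER_CUBIC))
E
```

```text
(no output)
```

View pics/crop0.png

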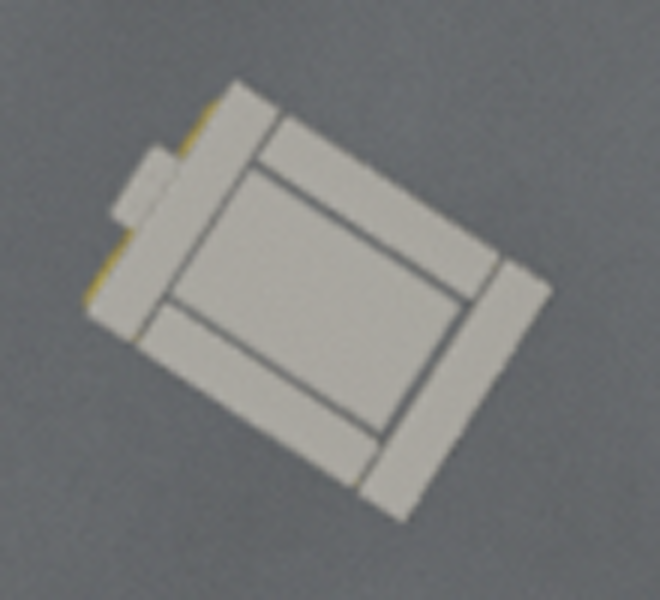

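```bash
cat > h.py <<'E'
from plant import r
import numpy as np
from scipy.spatial.transform import Rotation as Ro
def back(d,uv,z):
    ray=d["R"].T@np.linalg.inv(d["mtx"])@np.array([*uv,1]); c=-d["R"].T@d["t"]
    return c+ray*(z-c[2])/ray[2]
def totool(target,yaw):
    """shift & turn about tool z, in current tool axes, for TCP at target with tool x at yaw (mod pi)"""
    s=r.get_state(); R=Ro.from_quat(s["eef_rot"]); 
    sh=R.inv().apply(np.array(target)-s["tool_pos"])
    x=R.as_matrix()[:,0]; dy=(yaw-np.arctan2(x[1],x[0])+np.pi/2)%np.pi-np.pi/2
    want=Ro.from_matrix(np.array([[np.cos(a:=np.arctan2(x[1],x[0])+dy),np.sin(a),0],[np.sin(a),-np.cos(a),0],[0,0,-1]])) 
    return sh.round(4),(R.inv()*want).as_rotvec().round(4)
E
python3 - <<'E'
from h import *
d=r.snapshot("top")
P=[back(d,(280+(u+.5)/6-.5,206+(v+.5)/6-.5),.132) for u,v in[(237,80),(552,290),(405,523),(87,310)]]
P=np.array(P);T,Rr,B,L=P;print(P.round(4))
print([np.linalg.norm(a-b).round(4) for a,b in((T,Rr),(Rr,B),(B,L),(L,T))])
c=P.mean(0);x=(T+L-Rr-B);y=(L+B-T-Rr)
yx=np.arctan2(x[1],x[0]);yy=np.arctan2(y[1],y[0])-np.pi/2;print(c,yx,yy)
# check in side view
ds=r.snapshot("side")
for p in P: q=ds["mtx"]@(ds["R"]@p+ds["t"]);print(q[:2]/q[2])
yw=(yx*1.5+yy)/2.5
ex=np.array([np.cos(yw),np.sin(yw),0]);ey=np.array([-ex[1],ex[0],0])
for n,o in(("left",.044*ey),("right",-.044*ey),("back",-.064*ex),("tab",.064*ex)):
    t=c+o;t[2]=.170;print(n,t.round(4),totool(t,yw if n in("left","right") else yw+np.pi/2))
E
```

```text
[[ 0.5859 -0.1088  0.132 ]
 [ 0.5065 -0.2354  0.132 ]
 [ 0.4136 -0.179   0.132 ]
 [ 0.4935 -0.0518  0.132 ]]
[np.float64(0.1494), np.float64(0.1087), np.float64(0.1502), np.float64(0.1086)]
[ 0.49989579 -0.14375016  0.132     ] 1.0103866085402584 1.0210987464954244
[309.98719377 179.68610482]
[354.78414662 162.9947769 ]
[384.19827605 180.91031958]
[337.74416411 200.11204917]
left [ 0.4625 -0.1205  0.17  ] (array([-0.3607, -0.3986,  0.0766]), array([6.00e-04, 1.00e-03, 8.86e-01]))
right [ 0.5373 -0.167   0.17  ] (array([-0.2925, -0.4543,  0.0765]), array([6.00e-04, 1.00e-03, 8.86e-01]))
back [ 0.4661 -0.1981  0.17  ] (array([-0.2861, -0.3769,  0.0765]), array([-3.000e-04,  1.100e-03, -6.848e-01]))
tab [ 0.5337 -0.0894  0.17  ] (array([-0.3671, -0.476 ,  0.0766]), array([-3.000e-04,  1.100e-03, -6.848e-01]))
```

Recovered sizes are 149.8 x 108.7 mm, as given, and the corners reproject onto the lid in the side view. I'll move above the left section with the jaws shut.

```bash
python3 -m pendant '[[[0,0,0.1],[-0.03,-0.033,0],0],[[0,0,0.25],[-0.065,-0.07,0],0],[[0,0,0.4],[-0.1,-0.11,0],0],[[0,0,0.53],[-0.13,-0.145,0],0],[[0,0,0.67],[-0.165,-0.18,0],0],[[0,0,0.8],[-0.195,-0.215,0],0],[[0,0,0.886],[-0.23,-0.254,0],0],[[0,0,0.886],[-0.263,-0.29,0.02],0],[[0,0,0.886],[-0.295,-0.325,0.03],0],[[0,0,0.886],[-0.32,-0.353,0.04],0]]' 20
python3 - <<'E'
from h import *
print(totool([.4625,-.1205,.165],1.0147))
E
```

```text
clock: 1.2
tool_pos: [0.4338, -0.1715, 0.2063]
eef_rot: [-0.487, 0.874, 0.0, 0.0]
contact_force: [0.7, -1.0, 0.4]
opening: 0.121
(array([-0.0584,  0.0025,  0.0413]), array([0.    , 0.0006, 0.0018]))
```

```bash
python3 -m pendant '[[[0,0,0],[-0.03,0.001,0.01],0],[[0,0,0],[-0.052,0.002,0.02],0],[[0,0,0],[-0.0584,0.0025,0.03],0],[[0,0,0],[-0.0584,0.0025,0.0413],0],[[0,0,0],[-0.0584,0.0025,0.0413],0]]'
python3 - <<'E'
from h import *
import cv2
print(r.get_state()["tool_pos"],totool([.4625,-.1205,.145],1.0147))
d=r.snapshot("wrist");w=d["image"][:,:,::-1]
d=r.snapshot("top");t=cv2.resize(d["image"][186:296,270:400,::-1],None,fx=3.5,fy=3.5)
w=w.copy(); out=np.zeros((420,800,3),np.uint8); w=cv2.resize(w,(400,300));out[:300,:400]=w
t=cv2.resize(t,(400,338));out[:338,400:]=t
cv2.imwrite("pics/p1.png",out)
E
```

```text
clock: 1.7
tool_pos: [0.4602, -0.1239, 0.1643]
eef_rot: [-0.486, 0.874, 0.001, -0.001]
contact_force: [-0.3, 0.1, 0.8]
opening: 0.005
[ 0.4602301  -0.12388466  0.16429342] (array([-0.0041, -0.0002,  0.0193]), array([ 0.0025, -0.0016, -0.0008]))
```

View pics/p1.png

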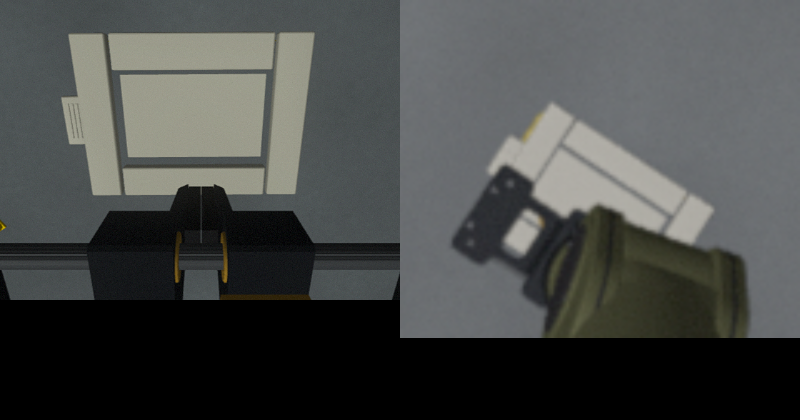

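The fingertips hang over the middle of the near (left) section and the axes are parallel, so I'll descend in steps.

```bash
python3 -m pendant '[[[0,0,0],[0,0,0.01],0],[[0,0,0],[0,0,0.02],0],[[0,0,0],[0,0,0.02],0],[[0,0,0],[0,0,0.02],0]]'
python3 -m pendant '[[[0,0,0],[0,0,0.003],0],[[0,0,0],[0,0,0.006],0],[[0,0,0],[0,0,0.008],0],[[0,0,0],[0,0,0.008],0]]'
python3 -m pendant '[[[0,0,0],[0,0,0.003],0],[[0,0,0],[0,0,0.005],0],[[0,0,0],[0,0,0.005],0],[[0,0,0],[0,0,0.005],0]]'
```

```text
clock: 2.2
tool_pos: [0.4612, -0.1234, 0.1451]
eef_rot: [-0.486, 0.874, 0.0, -0.0]
contact_force: [0.5, -0.9, -0.2]
opening: 0.002
clock: 2.6
tool_pos: [0.4614, -0.1233, 0.1372]
eef_rot: [-0.486, 0.874, 0.0, -0.0]
contact_force: [0.9, 0.7, -0.3]
opening: 0.006
clock: 3.0
tool_pos: [0.4614, -0.1233, 0.1324]
eef_rot: [-0.486, 0.874, -0.0, -0.0]
contact_force: [-0.3, 0.9, 2.8]
opening: 0.006
```

```bash
python3 -m pendant '[[[0,0,0],[0,0,0.001],0],[[0,0,0],[0,0,0.002],0],[[0,0,0],[0,0,0.002],0],[[0,0,0],[0,0,0.002],0]]'
python3 -m pendant '[[[0,0,0],[0,0,0.001],0],[[0,0,0],[0,0,0.002],0],[[0,0,0],[0,0,0.002],0],[[0,0,0],[0,0,0.002],0]]'
```

```text
clock: 3.4
tool_pos: [0.4614, -0.1233, 0.1322]
eef_rot: [-0.486, 0.874, -0.0, 0.001]
contact_force: [-4.3, 2.3, 24.6]
opening: 0.003
clock: 3.8
tool_pos: [0.4614, -0.1233, 0.132]
eef_rot: [-0.486, 0.874, -0.001, 0.001]
contact_force: [-7.3, 3.1, 46.8]
opening: 0.007
```

The force rises hard at tip height 0.124, which is the stop, so the left section is shut. Lifting and moving to the right section.

```bash
python3 -m pendant '[[[0,0,0],[0,0,-0.015],0],[[0,0,0],[0,0,-0.035],0],[[0,0,0],[0.0,-0.02,-0.035],0],[[0,0,0],[0.0,-0.05,-0.035],0],[[0,0,0],[-0.002,-0.075,-0.035],0],[[0,0,0],[-0.002,-0.088,-0.035],0],[[0,0,0],[-0.002,-0.088,-0.035],0],[[0,0,0],[-0.002,-0.088,-0.03],0],[[0,0,0],[-0.002,-0.088,-0.025],0],[[0,0,0],[-0.002,-0.088,-0.02],0]]'
python3 - <<'E'
from h import *
import cv2
print(r.get_state()["tool_pos"],totool([.5373,-.167,.145],1.0147))
d=r.snapshot("wrist");cv2.imwrite("pics/p2.png",d["image"][:,:,::-1])
E
```

```text
clock: 4.8
tool_pos: [0.5363, -0.1674, 0.1478]
eef_rot: [-0.486, 0.874, 0.001, -0.001]
contact_force: [0.1, -0.2, 1.0]
opening: 0.004
[ 0.53625263 -0.16743206  0.14776709] (array([-0.0009, -0.0007,  0.0028]), array([ 0.0016, -0.0003,  0.0003]))
```

View pics/p2.png

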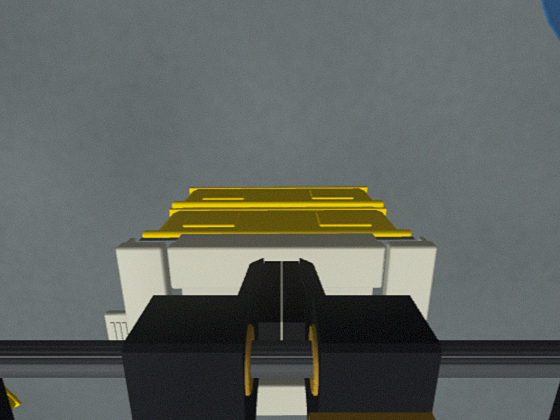

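The fingertips, at about (281,262), sit over the middle of the right section, which spans rows 245–290. Pressing.

```bash
python3 -m pendant '[[[0,0,0],[0,0,0.004],0],[[0,0,0],[0,0,0.007],0],[[0,0,0],[0,0,0.010],0],[[0,0,0],[0,0,0.013],0],[[0,0,0],[0,0,0.015],0],[[0,0,0],[0,0,0.016],0],[[0,0,0],[0,0,0.017],0],[[0,0,0],[0,0,0.018],0],[[0,0,0],[0,0,0.018],0]]'
```

```text
clock: 5.75
tool_pos: [0.5374, -0.1683, 0.1323]
eef_rot: [-0.486, 0.874, -0.0, 0.0]
contact_force: [-4.3, 1.7, 18.0]
opening: 0.009
```

```bash
python3 -m pendant '[[[0,0,0],[0,0,0.001],0],[[0,0,0],[0,0,0.002],0],[[0,0,0],[0,0,0.002],0]]'
python3 -m pendant '[[[0,0,0],[0,0,-0.02],0],[[0,0,0],[0,0,-0.04],0],[[0,0,-0.14],[0.01,0.006,-0.045],0],[[0,0,-0.28],[0.02,0.013,-0.045],0],[[0,0,-0.42],[0.03,0.02,-0.045],0],[[0,0,-0.56],[0.04,0.026,-0.045],0],[[0,0,-0.7],[0.05,0.032,-0.045],0],[[0,0,-0.84],[0.06,0.04,-0.045],0],[[0,0,-0.98],[0.064,0.044,-0.045],0],[[0,0,-1.12],[0.064,0.044,-0.045],0]]'
python3 -m pendant '[[[0,0,-0.14],[0,0,0],0],[[0,0,-0.28],[0,0,0],0],[[0,0,-0.42],[0,0,0],0],[[0,0,-0.451],[0,0,0],0],[[0,0,-0.451],[0,0,0],0]]'
python3 - <<'E'
from h import *
import cv2
print(r.get_state()["q"].round(2))
print(r.get_state()["tool_pos"],totool([.4661,-.1981,.145],1.0147+np.pi/2))
d=r.snapshot("wrist");cv2.imwrite("pics/p3.png",d["image"][:,:,::-1])
E
```

```text
clock: 6.05
tool_pos: [0.5386, -0.1689, 0.1322]
eef_rot: [-0.486, 0.874, -0.002, 0.002]
contact_force: [-5.5, 1.0, 30.1]
opening: 0.003
clock: 7.05
tool_pos: [0.465, -0.1999, 0.1734]
eef_rot: [0.877, -0.481, -0.0, 0.0]
contact_force: [-0.1, 0.3, 0.6]
opening: 0.006
clock: 7.55
tool_pos: [0.4661, -0.1994, 0.1733]
eef_rot: [0.961, -0.276, 0.0, -0.0]
contact_force: [-0.6, 0.5, -0.2]
opening: 0.003
[ 0.52  0.67 -0.34  1.99  0.4   0.55 -0.65]
[ 0.46608367 -0.199373    0.17332211] (array([-0.0007, -0.0011,  0.0283]), array([-0.0002,  0.    , -0.0023]))
```

View pics/p3.png

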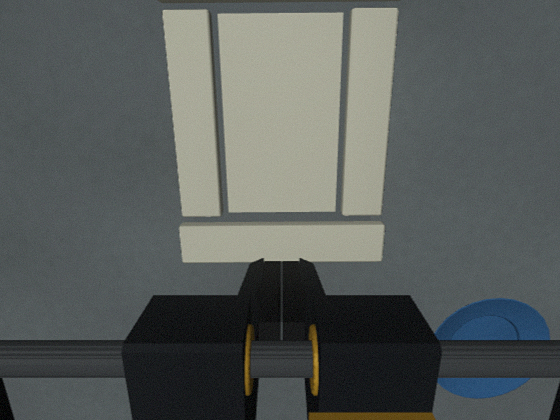

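Both long sections now look level and lowered, and the back section spans rows 225–262, columns 180–384. Before pressing I'll work out where the back section lies from this view.

```bash
python3 - <<'E'
from h import *
s=r.get_state();d=r.snapshot("wrist")
T=np.eye(4);T[:3,:3]=Ro.from_quat(s["eef_rot"]).as_matrix();T[:3,3]=s["tool_pos"]
W=np.linalg.inv(T@d["T_tool_cam"]);d["R"]=W[:3,:3];d["t"]=W[:3,3]
P=np.array([back(d,p,.132) for p in((180,225),(383,224),(384,261),(180,262))])
print(P.round(4),P.mean(0).round(4),np.linalg.norm(P[3]-P[2]))
print(totool([*P.mean(0)[:2],.145],1.0147+np.pi/2),s["tool_pos"])
E
```

```text
[[ 0.427  -0.1596  0.132 ]
 [ 0.5186 -0.2162  0.132 ]
 [ 0.5092 -0.2358  0.132 ]
 [ 0.4139 -0.177   0.132 ]] [ 0.4672 -0.1972  0.132 ] 0.11201448806372236
(array([-0.0002, -0.0024,  0.0284]), array([ 0.0001, -0.0001, -0.0023])) [ 0.46610739 -0.19932339  0.17335989]
```

The wrist and top views agree within 1.5 mm, so the stack has not moved. Pressing the back section.

```bash
python3 -m pendant '[[[0,0,0],[0,-0.002,0.012],0],[[0,0,0],[0,-0.002,0.024],0],[[0,0,0],[0,-0.002,0.028],0],[[0,0,0],[0,-0.002,0.031],0],[[0,0,0],[0,-0.002,0.034],0],[[0,0,0],[0,-0.002,0.037],0],[[0,0,0],[0,-0.002,0.039],0],[[0,0,0],[0,-0.002,0.041],0],[[0,0,0],[0,-0.002,0.042],0],[[0,0,0],[0,-0.002,0.042],0]]'
python3 -m pendant '[[[0,0,0],[0,0,0.001],0],[[0,0,0],[0,0,0.0015],0],[[0,0,0],[0,0,0.0015],0]]'
```

```text
clock: 8.65
tool_pos: [0.4674, -0.1977, 0.1324]
eef_rot: [0.962, -0.275, 0.001, 0.0]
contact_force: [-2.7, 0.8, 11.1]
opening: 0.006
clock: 8.95
tool_pos: [0.4674, -0.1977, 0.1322]
eef_rot: [0.962, -0.274, 0.001, 0.001]
contact_force: [-4.8, 1.1, 24.2]
opening: 0.003
```

Back section at its stop. Before the tab I'll pull back and up to check the whole lid.

```bash
python3 -m pendant '[[[0,0,0],[0,0,-0.02],0],[[0,0,0],[0,0,-0.05],0],[[0,0,0],[0,0.02,-0.08],0],[[0,0,0],[0,0.05,-0.1],0],[[0,0,0],[0,0.07,-0.1],0],[[0,0,0],[0,0.07,-0.1],0],[[0,0,0],[0,0.07,-0.1],0]]'
python3 - <<'E'
from h import *
import cv2
d=r.snapshot("wrist");cv2.imwrite("pics/p4.png",cv2.resize(d["image"][:300,90:490,::-1],None,fx=2,fy=2,interpolation=cv2.INTER_CUBIC))
E
```

```text
clock: 9.65
tool_pos: [0.4303, -0.2568, 0.2298]
eef_rot: [0.961, -0.275, 0.0, -0.0]
contact_force: [0.6, 0.8, 0.2]
opening: 0.006
```

View pics/p4.png

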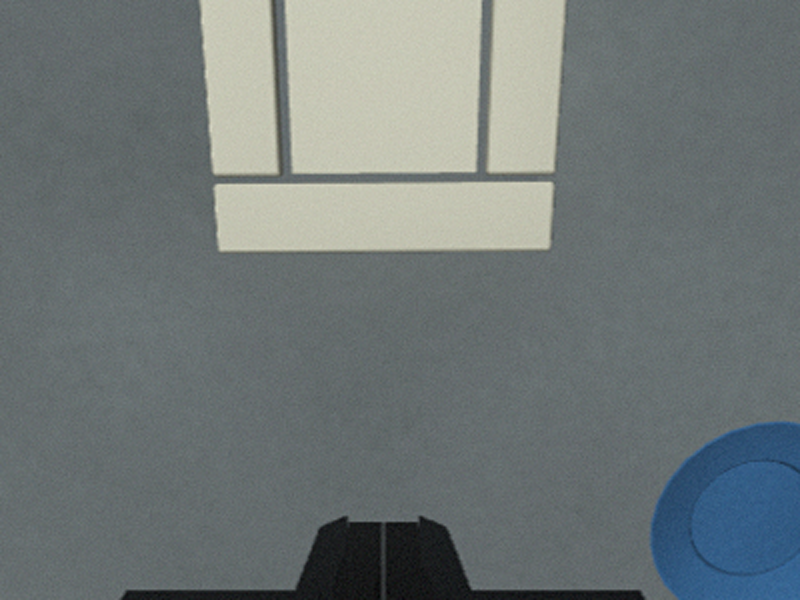

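The back, left and right sections now meet flush: outer edges at columns ~213 and 555 line up with the back section's ends. Going to the tab side.

```bash
python3 -m pendant '[[[0,0,0],[0,-0.03,0.0],0],[[0,0,0],[0,-0.07,0],0],[[0,0,0],[0,-0.11,0.0],0],[[0,0,0],[0,-0.15,0.01],0],[[0,0,0],[0,-0.185,0.03],0],[[0,0,0],[0,-0.199,0.05],0],[[0,0,0],[0,-0.199,0.065],0],[[0,0,0],[0,-0.199,0.075],0],[[0,0,0],[0,-0.199,0.075],0]]'
python3 - <<'E'
from h import *
import cv2
print(r.get_state()["tool_pos"],totool([.5337,-.0894,.145],1.0147+np.pi/2))
d=r.snapshot("wrist");cv2.imwrite("pics/p5.png",d["image"][:,:,::-1])
E
```

```text
clock: 10.6
tool_pos: [0.5343, -0.087, 0.1534]
eef_rot: [0.962, -0.274, -0.002, 0.0]
contact_force: [-0.3, 0.0, 0.2]
opening: 0.004
[ 0.53429073 -0.087011    0.15342396] (array([0.0008, 0.0023, 0.0084]), array([0.0014, 0.003 , 0.0016]))
```

View pics/p5.png

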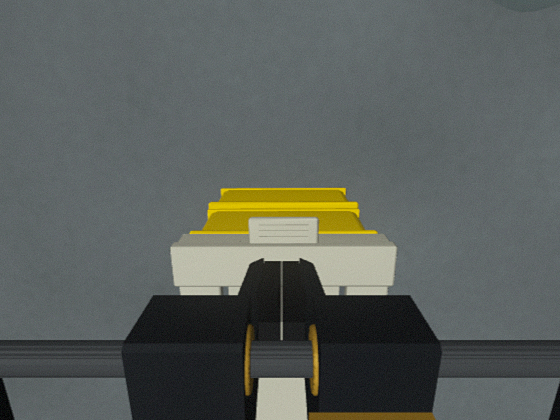

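The fingertips (281,262) are on the tab section, rows 247–287. It still stands above its neighbours, and the tab is clear in front. Pressing.

```bash
python3 -m pendant '[[[0,0,0],[0,0.001,0.007],0],[[0,0,0],[0,0.001,0.011],0],[[0,0,0],[0,0.001,0.014],0],[[0,0,0],[0,0.001,0.016],0],[[0,0,0],[0,0.001,0.018],0],[[0,0,0],[0,0.001,0.020],0],[[0,0,0],[0,0.001,0.022],0],[[0,0,0],[0,0.001,0.0225],0],[[0,0,0],[0,0.001,0.0225],0]]'
python3 -m pendant '[[[0,0,0],[0,0,0.001],0],[[0,0,0],[0,0,0.0015],0],[[0,0,0],[0,0,0.0015],0]]'
```

```text
clock: 11.55
tool_pos: [0.5348, -0.0887, 0.1325]
eef_rot: [0.962, -0.274, 0.0, 0.0]
contact_force: [-0.7, -0.5, 2.4]
opening: 0.007
clock: 11.85
tool_pos: [0.5348, -0.0887, 0.1323]
eef_rot: [0.962, -0.274, 0.0, 0.0]
contact_force: [-2.7, 0.3, 14.9]
opening: 0.005
```

```bash
python3 -m pendant '[[[0,0,0],[0,0,0.001],0],[[0,0,0],[0,0,0.001],0]]'
python3 -m pendant '[[[0,0,0],[0,0,-0.02],0],[[0,0,0],[0,0,-0.05],0],[[0,0,0],[0,0.0,-0.09],0],[[0,0,0],[0,0.03,-0.12],0],[[0,0,0],[0,0.07,-0.15],0],[[0,0,0],[0,0.11,-0.17],0],[[0,0,0],[0,0.15,-0.18],0],[[0,0,0],[0,0.18,-0.18],0],[[0,0,0],[0,0.2,-0.18],0],[[0,0,0],[0,0.2,-0.18],0]]'
python3 -m pendant '[[[0,0,0],[0.02,0.01,0],0],[[0,0,0],[0.05,0.03,0],0],[[0,0,0],[0.09,0.04,0],0],[[0,0,0],[0.13,0.04,0],0],[[0,0,0],[0.13,0.04,0],0],[[0,0,0],[0.13,0.04,0],0]]'
python3 - <<'E'
from h import *
import cv2
w=r.snapshot("wrist")["image"];t=r.snapshot("top")["image"];s=r.snapshot("side")["image"]
out=np.zeros((600,800,3),np.uint8)
out[:300,:400]=cv2.resize(w,(400,300))
out[:300,400:]=cv2.resize(t,(400,300))
out[300:,:400]=cv2.resize(t[206:306,280:390],(400,300),interpolation=cv2.INTER_CUBIC)
out[300:,400:]=cv2.resize(s[155:245,290:410],(400,300),interpolation=cv2.INTER_CUBIC)
cv2.imwrite("pics/p6.png",out[:,:,::-1])
E
```

```text
clock: 12.05
tool_pos: [0.5348, -0.0887, 0.1323]
eef_rot: [0.962, -0.274, 0.001, 0.0]
contact_force: [-5.3, 1.2, 23.3]
opening: 0.003
clock: 13.05
tool_pos: [0.427, -0.2617, 0.3096]
eef_rot: [0.961, -0.277, -0.001, 0.001]
contact_force: [0.2, 0.2, 0.3]
opening: 0.004
clock: 13.65
tool_pos: [0.5195, -0.3593, 0.309]
eef_rot: [0.962, -0.273, -0.0, -0.001]
contact_force: [-0.5, 1.0, 0.3]
opening: 0.004
```

View pics/p6.png

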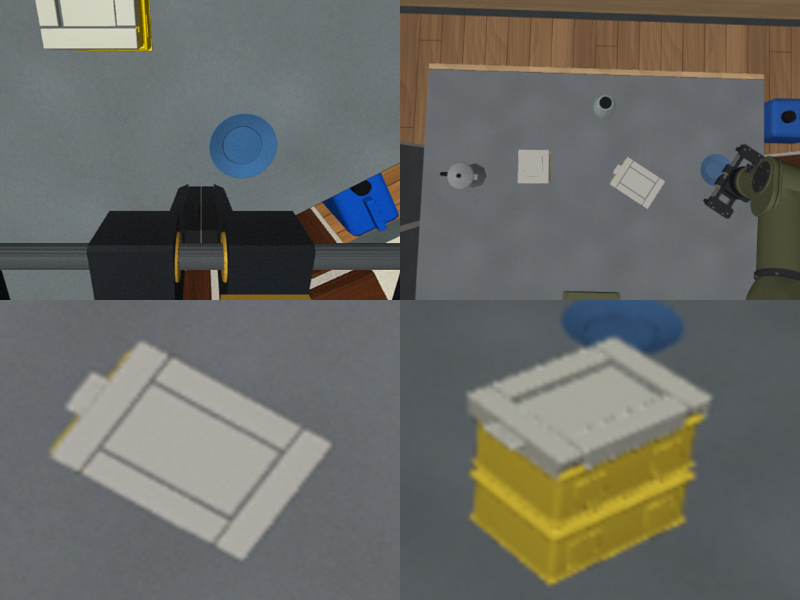

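All four sections look level and flush in both views. The corners are within 1 px of where they started, and part of that comes from the 8 mm drop. The other objects are in their original places and the arm is clear. Handing in.

```bash
python3 -c "
from plant import r
print(r.get_state()['contact_force'],r.get_state()['clock']);print(r.finish_job())"
```

```text
[-0.44399516  0.14223702  0.1753582 ] 13.8
the job is handed in; nothing more can be done
None
```

I pressed all four rim sections shut with the closed fingertips, in the order left, right, back, then the tab side last. I handed the job in at 13.8 s.

- **Sections shut:** each press ended against the rigid stop with the fingertips at about 124 mm, the height given for a shut section. End forces were about 47 N on the left, 30 N on the right, 24 N on the back and 23 N on the tab side.
- **Final pictures:** the rim looks level and flush in the top and side views. The stack's corners are within 1 px (roughly 2 mm) of where they started. The other box, moka pot, carafe and saucer look unmoved; I checked them by eye only.
- **Arm clear:** it ended raised to one side, above the saucer area with the TCP at about 0.31 m, with the force reading near zero.
- **Small disagreements:**
  - During the left and right presses there were sideways forces of 5–8 N.
  - The fingertips drifted about 2 mm during the right press. The wrist view right after it put the back section within about 1.5 mm of the first estimate.

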